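# Pack out a vial-block clamp with spacers and hold it shut

### The job

The aluminium vial block sits loosely in the clamping bed, and the blue sprung clamp bar cannot reach it. Stand orange spacers upright, one behind another, in the gap between the bar and the vial block, letting go of each, until the bar, pushed in by its black handle, presses on the stack before its travel runs out, so that the block is clamped firmly against the grey end stop. Finish while still holding the handle pushed in with your fingers (firmly, about 10 N or more on the stack); keep all the spacers standing, used or not, and do not disturb the timer, the petri dish or the beaker.

Things in the scene. Friction and masses are not known exactly. Their poses are not given: they have to be found in the camera images.
- bed: fixed aluminium clamping bed, plate 150 (own x) x 220 (own y) x 12 mm; origin at the centre of its underside, on the table; z up. Its floor is 12 mm above the table; steel rails at own x = +-62 to +-75 mm rise to 28 mm. The clamp slides along own y: bar and handle at the -y end, end stop at the +y end. Spacers stand on the floor between the rails
- clamp_bar (a joint): travel of the blue clamp bar along the bed's +y, m: 0 = open (its return spring holds it there), 0.026 = end of travel. The spring needs 3 N at 0, 5.6 N at the end. The bar is 118 mm wide, 14 mm thick, from 13 to 47 mm above the table; a flat stem, 19 to 29 mm above the table, carries the upright handle, its axis 60 mm behind the bar's front face
- bar_face (a point): middle of the front (+y) face of the clamp bar, 30 mm above the table; moves with the bar; axes as the bed's. The gap for the spacers runs from here to the near face of the vial block
- handle_top (a point): top centre of the upright black handle with red top, 80 mm above the table; moves with the bar. The handle is 34 mm wide (bed x), 12 mm thick (bed y; its red top 6 mm: 36 x 14) and free from the stem (29 mm above the table) up; 40 mm are clear between it and the back of the bar. Grip it or push on its -y face, along bed +y
- end_stop: grey end stop, 122 x 18 x 34 mm, locked on the bed's floor, in a different place each time, square to the bed; origin at the bottom middle of its front face, which looks to the bed's -y; its own y is the bed's +y; two black knobs on top
- vial_block: loose aluminium block with cryo vials, about 1 mm in front of the end stop; 50 mm along own x (which lies along the bed's y) x 120 mm along own y, 28 mm high, 43 over the vials; 240 g. Origin at the centre of its underside, 12 mm above the table; its near face is 25 mm from there towards the bar. The gap from open bar to block is 28 to 64 mm and takes one to three spacers
- spacer_1: orange plastic spacer standing upright, one of three alike: body 60 mm wide (own x) x 16 mm thick (own y) x 34 mm high, lower 4 mm stepped in by 2 mm all round; on it a grip tab 28 mm wide (own x) x 6 mm thick, from 34 to 72 mm height; 70 g. Origin at the centre of its underside, z up
- spacer_2: orange plastic spacer standing upright, one of three alike: body 60 mm wide (own x) x 16 mm thick (own y) x 34 mm high, lower 4 mm stepped in by 2 mm all round; on it a grip tab 28 mm wide (own x) x 6 mm thick, from 34 to 72 mm height; 70 g. Origin at the centre of its underside, z up
- spacer_3: orange plastic spacer standing upright, one of three alike: body 60 mm wide (own x) x 16 mm thick (own y) x 34 mm high, lower 4 mm stepped in by 2 mm all round; on it a grip tab 28 mm wide (own x) x 6 mm thick, from 34 to 72 mm height; 70 g. Origin at the centre of its underside, z up
- bench_timer: bystander, to be left where it is: small cream bench timer, 66 x 66 x 18 mm, origin under its centre
- petri: bystander, to be left where it is: petri dish, 60 mm across, 15 mm high, origin under its centre
- beaker: bystander, to be left where it is: clear beaker, 56 mm across, 70 mm high, origin under its centre

How it is judged:
By the outcome, as a careful person would: the job done as asked, in the order asked, and still so for the second after the job is handed in, while the arm keeps its last pose, push and grip.
It also fails if it takes over 72 s, if anything falls off the work surface, if the arm or the gripper's body presses on something with over 40 N, if the wrist force passes 120 N, or if a joint passes its speed limit or range.

### The arm

A 7-joint arm with a two-finger parallel gripper is mounted at the origin on a cart in front of the work surface, level with it; the furniture and walls round the work are solid. World frame = base frame: x ahead of the robot, y to its left, z up, the work surface at z = 0. Lengths are in m, angles in rad, forces in N, time in s.
With the tool pointing down it reaches from about 0.425 to 0.875 m from the base axis. Payload 9.9 kg.
Tool frame: the origin (TCP) lies between the finger pads; the fingertips stand 22 mm ahead of it and the grasp point (between the pads) lies 3 mm ahead of it; z points along the fingers, y is the line along which they close (so a half turn about z gives the same grasp; the last joint's range is limited). The gripper opens to 85 mm and grips with 20 to 120 N. Pads are 22 mm wide; open, the fingers measure 114 mm over their backs; the gripper's body (76 mm by 85 mm) begins 54 mm behind the grasp point. The pads swing forward as they close: fully open they stand 13 mm farther back than shut.
Start: joints at [-1.296, 0.576, 0.025, 1.437, -0.015, 1.129, -0.057], TCP at [0.237, 0.632, 0.253] pointing down, gripper open.
Joint ranges: [-2.76, 2.76], [-0.34, 2.15], [-1.52, 1.57], [0.19, 2.46], [-1.09, 4.23], [0.17, 1.99], [-2.82, 2.82]. Speed limits (rad/s): [2.22, 2.22, 3.01, 3.01, 3.14, 3.14, 3.14].

### API

Orientations are given as a unit quaternion [x, y, z, w].
In Python, from plant import arm gives the robot as it stands.
- The arm moves only by the tool jog_arm, called as name(argument=value, ...) on one line, values as JSON. Schema: {"type":"object","properties":{"ticks":{"type":"array","items":{"type":"array","items":{"type":"number"},"minItems":5,"maxItems":5},"minItems":1,"maxItems":12},"grip_n":{"type":"number"},"only":{"type":"string"},"quiet":{"type":"boolean"},"lines":{"type":"string"}},"required":["ticks"],"additionalProperties":false}. ticks is a list of rows, 1 to 12 of them, each of 5 numbers: dx, dy, dz in shares of the most that a row can go, 1 being 62.5 mm, then a turn about the tool's z in parts of the range, where 1.0 means pi/2 rad, then the finger opening in m; each row shifts and turns the commanded pose from where the row before left it, along the tool's axes as they then stand; what a row does not reach is not made up. A row lasts 1/8 s, in which the tool goes at most 0.0625 m and 0.188 rad, less where a joint would pass 70% of its speed; a pose out of reach is approached as far as the arm can. The fingers move at their own pace and stop on an object; grip_n is the grip in N (left out, the last holds). Time passes only in rows, so rows that do not move let the fingers close. The tool returns the time, the measured TCP pose, the force, the opening and the grip force at its end. only (a regular expression) keeps the lines of the reply that match it, lines (a string "A,B") keeps lines A to B, and quiet returns only ok. Shift and turn numbers lie between -1 and 1, and a call with a number outside is refused. Input that does not fit is refused with a message, and nothing moves.
- arm.get_state(): the state, without advancing time (a new reading comes with each control period).
- arm.grab_frame(name): name is "scene" or "side" or "wrist"; returns the picture (420x560x3 uint8, red, green, blue); there is no depth.
- arm.camera_model(name): a dict with "intrinsics" (3x3 intrinsics, pixels), "dist" ([k1, k2, p1, p2, k3] as OpenCV has them; the pictures are not rectified), "R" (3x3) and "t" (3): a world point X has camera coordinates R X + t. Camera axes: x right, y down, z forward; pixel columns grow to the right and rows downward; lengths in m; the calibration is good to about 2 mm. A picture is of the moment at which its call begins: read the wrist's pose just before it. camera_model takes no time and is no camera call; for the wrist camera it gives the pose at the moment of the call.
- arm.job_done(): hands the job in; it is judged then, once.
The state is a dict: "time_s": time; "joint_pos": joint angles; "dq": joint speeds; "joint_torque": joint torques, N m; "tcp_pos": TCP position; "tcp_rot": TCP orientation; "ft_force": force on the tool from outside, world axes, zero at the start; "moment": the same for the moment, N m; "finger_gap": finger opening in m; "finger_force": force on a finger pad.
Only numpy, scipy, OpenCV 4.12 (cv2) and the standard library are available. Lean on these libraries where they do the work, as an engineer would, in place of code of your own. Each camera call takes 0.05 s, during which the arm holds its last target. There are 200 camera calls.

## Working session

There is one attempt and no reset: what is moved stays moved. The work goes in short steps, Python scripts to look and compute and a tool call to move; the robot and the scene stay as the last step left them, time stands still between calls to the robot, and variables do not carry over. Pictures are saved under pics/ and viewed, at most 10 in all, crops included, and the job is handed in when it is done.

```bash
ls; mkdir -p pics
```

Create h.py:
```python
import numpy as np, cv2
from plant import arm
def cam(n):
    m=arm.camera_model(n); return [np.array(m[k],float) for k in("intrinsics","dist","R","t")]
def ray(n,px,m=None):
    K,d,R,t=m or cam(n)
    u=cv2.undistortPoints(np.array(px,float).reshape(-1,1,2),K,d).reshape(-1,2)
    v=np.c_[u,np.ones(len(u))]@R
    return -R.T@t,v
def onplane(n,px,z,m=None):
    c,v=ray(n,px,m); return c+v*((z-c[2])/v[:,2])[:,None]
def proj(n,X,m=None):
    K,d,R,t=m or cam(n)
    return cv2.projectPoints(np.array(X,float).reshape(-1,1,3),cv2.Rodrigues(R)[0],t,K,d)[0].reshape(-1,2)
def save(n,f):
    im=arm.grab_frame(n); cv2.imwrite(f,im[:,:,::-1]); return im
```

Run:
```python
from h import *
a=save("scene","pics/scene0.png");b=save("side","pics/side0.png")
cv2.imwrite("pics/a.png",cv2.resize(np.vstack([a,b])[:,:,::-1],(0,0),fx=1,fy=1)[:840])
for n in("scene","side","wrist"):
    K,d,R,t=cam(n);print(n,K[0,0],(-R.T@t).round(3),R[2].round(3))
s=arm.get_state();print(s["tcp_pos"],s["tcp_rot"],s["time_s"])
```

```text
pics
plant.py
scene 470.03112019855104 [-0.404 -0.648  1.035] [ 0.607  0.461 -0.647]
side 397.779198356464 [0.193 1.043 0.679] [ 0.255 -0.829 -0.497]
wrist 331.56484071370284 [0.172 0.656 0.374] [ 0.253 -0.096 -0.963]
[0.23687545 0.63167041 0.25255049] [ 1.78439530e-01  9.83950608e-01 -7.24356395e-04 -9.99817679e-05] 0.1
```

View pics/scene0.png

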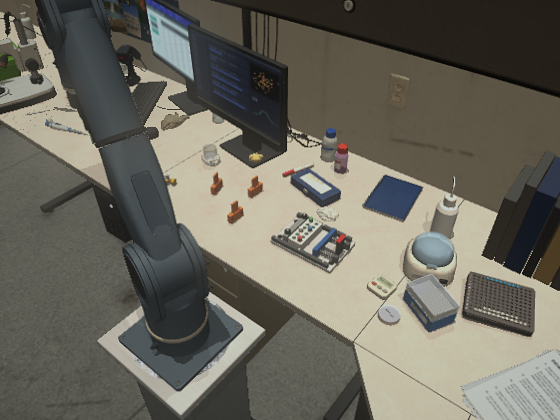

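View pics/side0.png

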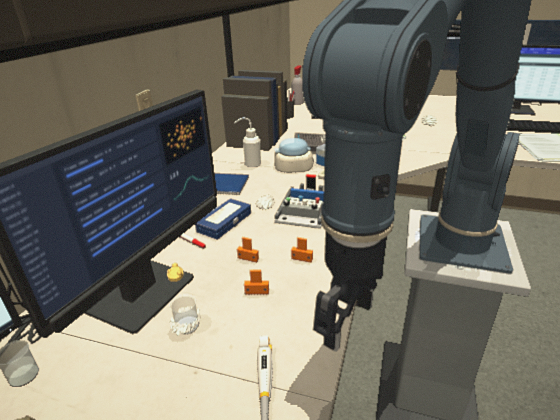

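Scene: bed around (313,242) with its handle at (340,240); spacers at (216,184), (255,187) and (235,212); timer at (382,286), petri at (389,315), beaker at (210,155). The side view shows the three spacers at (247,250), (302,250) and (257,283).

Run:
```python
from h import *
P=dict(bed=(313,245),stop=(290,228),handle=(340,238),s1=(216,190),s2=(254,193),s3=(234,218),timer=(382,288),petri=(389,317),beaker=(210,162))
for k,v in P.items(): print(k,onplane("scene",v,0.012 if k in("bed",) else 0.0)[0].round(3))
m=cam("wrist"); s=arm.get_state()
from scipy.spatial.transform import Rotation as Ro
T=Ro.from_quat(s["tcp_rot"]).as_matrix(); print(T.round(3))
K,d,R,t=m; c=-R.T@t
print("cam in tool",T.T@(c-s["tcp_pos"]),"fwd in tool",T.T@R[2], "x",T.T@R[0])
```

```text
bed [ 0.471 -0.081  0.012]
stop [0.499 0.03  0.   ]
handle [ 0.561 -0.124  0.   ]
s1 [0.492 0.359 0.   ]
s2 [0.564 0.242 0.   ]
s3 [0.421 0.206 0.   ]
timer [ 0.462 -0.331  0.   ]
petri [ 0.384 -0.397  0.   ]
beaker [0.604 0.502 0.   ]
[[-0.936  0.351 -0.   ]
 [ 0.351  0.936 -0.001]
 [-0.    -0.001 -1.   ]]
cam in tool [ 0.06951917  0.0002593  -0.12127199] fwd in tool [-2.70884747e-01  6.88280529e-04  9.62611542e-01] x [-3.91328711e-04  9.99999583e-01 -8.25135775e-04]
```

Careful with the scale: shifts go in shares of 62.5 mm and turns go in shares of pi/2 rad. That gives: -0.04 m is -0.64, -0.028 m is -0.448.

jog_arm(ticks=[[-0.64,-0.448,-0.16,0,0.085],[-0.64,-0.448,-0.16,0,0.085],[-0.64,-0.448,-0.16,0,0.085],[-0.64,-0.448,-0.16,0,0.085],[-0.64,-0.448,-0.16,0,0.085],[-0.64,-0.448,-0.16,0,0.085],[-0.64,-0.448,-0.16,0,0.085],[-0.64,-0.448,-0.16,0,0.085],[-0.32,-0.32,0,0,0.085],[0,0,0,0,0.085]])

```text
time_s: 1.35
tcp_pos: [0.4708, 0.2815, 0.3333]
tcp_rot: [0.181, 0.984, -0.001, 0.0]
ft_force: [-0.8, -0.0, 0.6]
finger_gap: 0.0853
finger_force: 0.0
```

Run:
```python
from h import *
import pickle
s=arm.get_state(); m=cam("wrist"); im=save("wrist","pics/w1.png"); pickle.dump((m,s),open("w1.pkl","wb"))
```

```text
(no output)
```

View pics/w1.png

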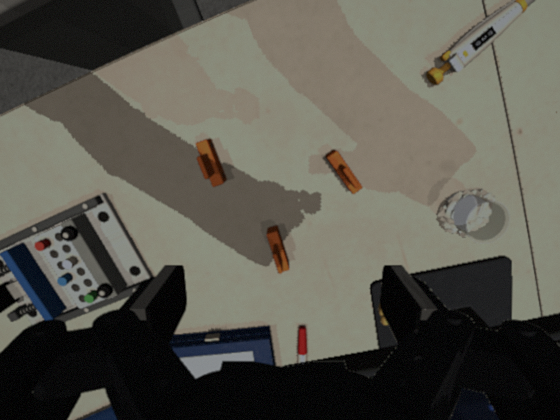

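Wrist view: spacers at (210,163), (343,171) and (278,250); the bed is at lower left around (70,260). Moving over to see the bed.

Converted, -0.044 m is -0.704, -0.02 m is -0.32.

jog_arm(ticks=[[-0.32,-0.704,0,0,0.085],[-0.32,-0.704,0,0,0.085],[-0.32,-0.704,0,0,0.085],[-0.32,-0.704,0,0,0.085],[-0.32,-0.704,0,0,0.085],[-0.32,-0.704,0,0,0.085],[-0.32,-0.704,0,0,0.085],[0,0,0,0,0.085]])

```text
time_s: 2.4
tcp_pos: [0.4925, -0.0558, 0.3332]
tcp_rot: [0.181, 0.984, -0.001, 0.0]
ft_force: [-0.1, 1.2, 0.2]
finger_gap: 0.0851
finger_force: 0.0
```

Run:
```python
from h import *
import pickle
s=arm.get_state(); m=cam("wrist"); im=save("wrist","pics/w2.png"); pickle.dump((m,s),open("w2.pkl","wb"))
m,s=pickle.load(open("w1.pkl","rb")); im=cv2.imread("pics/w1.png"); hsv=cv2.cvtColor(im,cv2.COLOR_BGR2HSV)
k=((hsv[...,0]<14)&(hsv[...,0]>4)&(hsv[...,1]>170)&(hsv[...,2]>40)).astype(np.uint8)
cs=[c for c in cv2.findContours(k,0,2)[0] if cv2.contourArea(c)>150]
for c in cs:
    print(cv2.contourArea(c),cv2.minAreaRect(c))
    w=onplane("wrist",c.reshape(-1,2),.034,m)[:,:2]; r=cv2.minAreaRect((w*1000).astype(np.float32)); print(" rect mm",np.round(r[0],1),np.round(r[1],1),round(r[2],1))
```

```text
414.0 ((277.2865905761719, 248.97451782226562), (45.71094512939453, 12.189584732055664), 73.61045837402344)
 rect mm [562.6 238.8] [16.8 66.6] 84.5
416.5 ((343.2919616699219, 171.34564208984375), (46.28660583496094, 11.715015411376953), 55.00797653198242)
 rect mm [493.3 356. ] [60.5 14.7] 16.1
556.0 ((208.94825744628906, 163.12071228027344), (45.86674880981445, 19.12662124633789), 68.19859313964844)
 rect mm [422.4 199.9] [24.7 57.1] 88.5
```

View pics/w2.png

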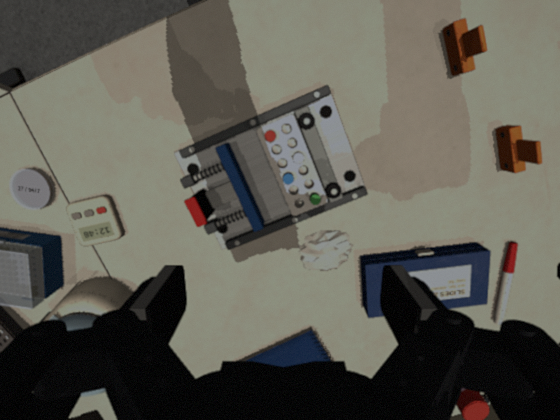

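Run:
```python
import cv2
im=cv2.imread("pics/w2.png")[80:255,170:375]
cv2.imwrite("pics/w2c.png",cv2.resize(cv2.convertScaleAbs(im,alpha=1.3,beta=15),None,fx=3.4,fy=3.4,interpolation=cv2.INTER_CUBIC))
```

```text
(no output)
```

View pics/w2c.png

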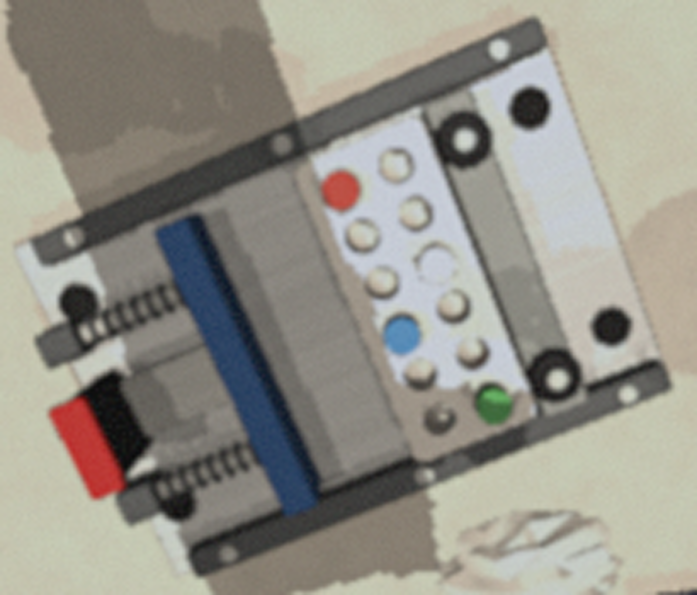

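Run:
```python
from h import *
import pickle
m,s=pickle.load(open("w2.pkl","rb"))
f=lambda pts,z: onplane("wrist",np.array(pts)/3.4+[170,80],z,m)[:,:2]*1000
L=dict(railA=([(32,238),(538,17)],28),railB=([(200,577),(670,387)],28),plateend=([(545,50),(660,360)],12),
 barfront=([(192,217),(318,490)],47),barback=([(157,232),(288,516)],47),blocknear=([(297,165),(408,462)],40),blockfar=([(422,115),(535,410)],40),
 stopfront=([(424,110),(540,405)],46),redtop=([(50,410),(80,398),(125,485),(97,500)],80),holesA=([(73,237),(282,144),(498,48)],28),holesB=([(228,553),(426,476),(628,394)],28),knobs=([(463,138),(556,378)],50))
for k,(p,z) in L.items():
    w=f(p,z); d=w[-1]-w[0]; print(k,w.round(1).tolist(),"ang",round(np.degrees(np.arctan2(d[1],d[0])),1))
```

```text
railA [[1236.6, 8799.0], [1644.8, -4284.8]] ang -88.2
railB [[-8304.7, 8467.1], [-7799.5, -4560.8]] ang -87.8
plateend [[625.6, -1778.6], [-2707.4, -1915.7]] ang -177.6
barfront [[207.7, 8416.5], [-12425.9, 7930.4]] ang -177.8
barback [[167.1, 9992.0], [-13066.2, 9595.0]] ang -178.3
blocknear [[565.0, 3103.7], [-10664.4, 3261.1]] ang 179.2
blockfar [[590.8, -1453.3], [-10462.8, -1709.4]] ang -178.7
stopfront [[763.8, -1806.9], [-11986.6, -2227.3]] ang -178.1
redtop [[-8923.6, 29582.1], [-8893.6, 27146.7], [-16096.4, 26813.3], [-16420.4, 29257.1]] ang -177.5
holesA [[897.9, 7855.0], [1099.8, 2303.3], [1326.0, -3193.2]] ang -87.8
holesB [[-7946.4, 7514.9], [-7810.9, 1962.8], [-7596.5, -3518.1]] ang -88.2
knobs [[-869.9, -3114.2], [-12152.3, -3492.5]] ang -178.1
```

Create bed.py:
```python
from h import *
import pickle
m,s=pickle.load(open("w2.pkl","rb"))
f=lambda pts,z: onplane("wrist",np.array(pts)/3.4+[170,80],z/1000,m)[:,:2]*1000
L=dict(railA=([(32,238),(538,17)],28),railB=([(200,577),(670,387)],28),plateend=([(545,50),(660,360)],12),
 barfront=([(192,217),(318,490)],47),barback=([(157,232),(288,516)],47),blocknear=([(297,165),(408,462)],40),blockfar=([(422,115),(535,410)],40),
 stopfront=([(424,110),(540,405)],46),redtop=([(50,410),(80,398),(125,485),(97,500)],80),holesA=([(73,237),(282,144),(498,48)],28),holesB=([(228,553),(426,476),(628,394)],28),knobs=([(463,138),(556,378)],50))
for k,(p,z) in L.items():
    w=f(p,z); d=w[-1]-w[0]; print(k,w.round(1).tolist(),"ang",round(np.degrees(np.arctan2(d[1],d[0])),1))
```

```bash
python3 bed.py
```

```text
railA [[415.1, -167.5], [408.8, 35.1]] ang 91.8
railB [[562.9, -162.4], [555.0, 39.3]] ang 92.2
plateend [[420.1, 36.2], [547.8, 41.5]] ang 2.4
barfront [[429.6, -104.7], [540.2, -100.5]] ang 2.2
barback [[429.9, -118.5], [545.8, -115.1]] ang 1.7
blocknear [[426.2, -63.6], [543.9, -65.3]] ang -0.8
blockfar [[425.9, -15.9], [541.8, -13.2]] ang 1.3
stopfront [[424.6, -14.9], [539.0, -11.1]] ang 1.9
redtop [[471.7, -170.2], [471.5, -158.7], [505.4, -157.2], [507.0, -168.7]] ang 2.5
holesA [[420.4, -152.9], [417.3, -66.9], [413.8, 18.2]] ang 92.2
holesB [[557.3, -147.6], [555.2, -61.7], [551.9, 23.2]] ang 91.8
knobs [[438.3, -5.6], [530.4, -2.5]] ang 1.9
```

Crop: bar front edge from (192,217) to (318,490), block near edge from (297,165) to (408,462), handle top about (87,448). That gives a bed yaw of about 2° and a gap of about 38.5 mm. One spacer would just do it within the travel, and two fit with about 6 mm to spare. I'll fetch the spacer at (0.563, 0.239) first.

Converted, 0.049 m is 0.784, 0.008 m is 0.128, 0.18 rad is 0.1146.

jog_arm(ticks=[[0.128,0.784,0.288,0,0.085],[0.128,0.784,0.288,0,0.085],[0.128,0.784,0.288,0,0.085],[0.128,0.784,0.288,0,0.085],[0.128,0.784,0.288,0,0.085],[0.128,0.784,0.288,0,0.085],[0,0,0,0.1146,0.085],[0,0,0,0.1146,0.085],[0,0,0,0.1146,0.085],[0,0,0,0.1146,0.085],[0,0,0,0.1146,0.085],[0,0,0,0.1146,0.085]])

```text
time_s: 3.95
tcp_pos: [0.5495, 0.2418, 0.2248]
tcp_rot: [0.66, 0.751, -0.0, -0.001]
ft_force: [-1.0, 0.0, 0.5]
finger_gap: 0.085
finger_force: 0.0
```

jog_arm(ticks=[[0,0,0,0.1146,0.085],[0,0,0,0,0.085]])

```text
time_s: 4.2
tcp_pos: [0.5497, 0.2415, 0.2247]
tcp_rot: [0.722, 0.692, -0.0, -0.001]
ft_force: [-0.2, 0.1, 0.2]
finger_gap: 0.0852
finger_force: 0.0
```

Create w3.py:
```python
from h import *
import pickle
from scipy.spatial.transform import Rotation as Ro
s=arm.get_state(); m=cam("wrist"); im=save("wrist","pics/w3.png"); pickle.dump((m,s),open("w3.pkl","wb"))
T=Ro.from_quat(s["tcp_rot"]).as_matrix(); print(s["joint_pos"][6],s["tcp_pos"].round(4) if hasattr(s["tcp_pos"],"round") else s["tcp_pos"],"yaw of tool y",np.degrees(np.arctan2(T[1,1],T[0,1])))
c=proj("wrist",[[.563,.239,.05]],m)[0]; print(c)
x,y=int(c[0]),int(c[1]); x=min(max(x,100),460);y=min(max(y,75),345)
print(x-100,y-75); cv2.imwrite("pics/w3c.png",cv2.resize(im[y-75:y+75,x-100:x+100,::-1],None,fx=4,fy=4,interpolation=cv2.INTER_CUBIC))
```

```bash
python3 w3.py
```

```text
-0.23813859126975437 [0.5497 0.2415 0.2247] yaw of tool y -2.4915780074868312
[298.65104788 200.22561261]
198 125
```

View pics/w3c.png

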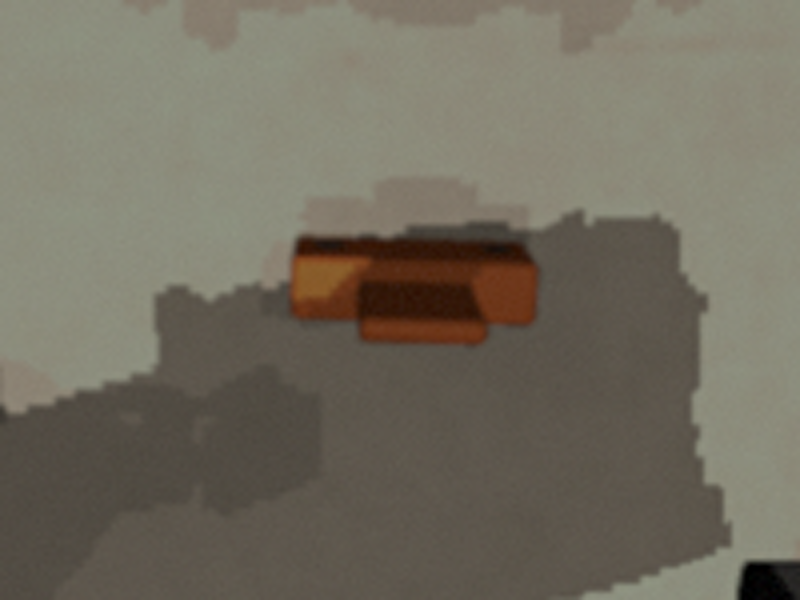

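Run:
```python
from h import *
import pickle
m,s=pickle.load(open("w3.pkl","rb"))
f=lambda p,z: onplane("wrist",np.array(p)/4+[198,125],z,m)[:,:2]*1000
b=f([(293,253),(536,262),(534,324),(291,319)],.034); t=f([(360,320),(486,322),(485,343),(361,341)],.072)
for w in (b,t): print(w.round(1).tolist(),w.mean(0).round(1),np.degrees(np.arctan2(*(w[1]-w[0])[::-1])).round(1),np.degrees(np.arctan2(*(w[2]-w[3])[::-1])).round(1))
```

```text
[[537.7, 248.1], [595.9, 243.3], [595.3, 228.0], [536.4, 231.8]] [566.3 237.8] -4.6 -3.7
[[553.0, 240.5], [579.8, 238.9], [579.5, 234.3], [553.0, 235.9]] [566.3 237.4] -3.4 -3.5
```

Converted, 0.045 m is 0.72, 0.035 m is 0.56, 0.025 rad is 0.0159.

jog_arm(ticks=[[-0.048,0.272,0.32,0.0159,0.06],[0,0,0.72,0,0.06],[0,0,0.72,0,0.06],[0,0,0.56,0,0.06],[0,0,0.208,0,0.06],[0,0,0,0,0.06],[0,0,0,0,0.02],[0,0,0,0,0.02],[0,0,0,0,0.02],[0,0,0,0,0.02]], grip_n=50)

```text
time_s: 5.5
tcp_pos: [0.5684, 0.2353, 0.0687]
tcp_rot: [0.732, 0.681, 0.001, 0.0]
ft_force: [-2.0, 0.1, 6.0]
finger_gap: 0.0272
finger_force: 48.9
```

Converted, -0.05 m is -0.8, -0.038 m is -0.608, -0.107 rad is -0.0681.

jog_arm(ticks=[[0,0,-0.32,0,0.02],[0,0,-0.8,-0.0681,0.02],[-0.32,-0.096,-0.16,0,0.02],[-0.8,-0.24,0,0,0.02],[-0.8,-0.24,0,0,0.02],[-0.8,-0.24,0,0,0.02],[-0.8,-0.256,0,0,0.02],[-0.8,-0.24,0,0,0.02],[-0.608,-0.192,0,0,0.02],[0,0,0,0,0.02],[0,0,0,0,0.02]])

```text
time_s: 6.88
tcp_pos: [0.4841, -0.0758, 0.1472]
tcp_rot: [0.695, 0.719, 0.0, -0.0]
ft_force: [-0.2, 1.1, -0.8]
finger_gap: 0.0264
finger_force: 49.3
```

Create w4.py:
```python
from h import *
import pickle,sys
from scipy.spatial.transform import Rotation as Ro
n=sys.argv[1]
s=arm.get_state(); m=cam("wrist"); im=save("wrist","pics/%s.png"%n); pickle.dump((m,s),open(n+".pkl","wb"))
T=Ro.from_quat(s["tcp_rot"]).as_matrix(); print(s["tcp_pos"],"yaw",np.degrees(np.arctan2(T[1,1],T[0,1])),"tilt",T[:,2].round(4))
cv2.imwrite("pics/%sc.png"%n,cv2.resize(im[90:300,140:420,::-1],None,fx=2.8,fy=2.8,interpolation=cv2.INTER_CUBIC))
```

```bash
python3 w4.py w4
```

```text
[ 0.48405011 -0.07578018  0.14722994] yaw 1.907600755501997 tilt [-1.e-04  5.e-04 -1.e+00]
```

View pics/w4.png

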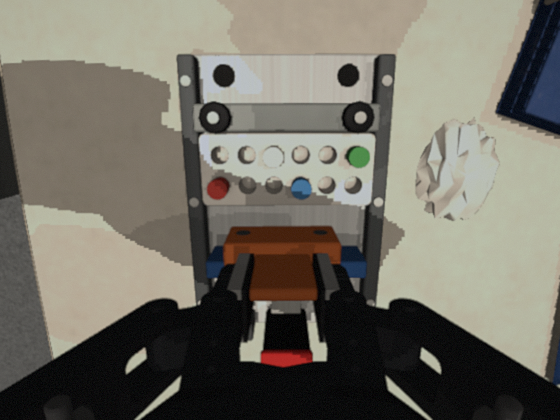

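Held spacer in line with the bed at (285,245); its lower front edge is at row ~228, the block near edge at row ~205, and the bar ends are at rows 248–275.

Run:
```python
from h import *
import pickle
m,s=pickle.load(open("w4.pkl","rb"))
im=cv2.imread("pics/w4.png")
for c in (240,262): print(c,[(r,)+tuple(im[r-0,c-1:c+2].mean(0).astype(int)) for r in range(222,272,2)])
print("bar",[(r,)+tuple(im[r,211:217].mean(0).astype(int)) for r in range(238,282,2)])
print("blk",[(r,)+tuple(im[r,283:289].mean(0).astype(int)) for r in range(196,214,2)])
f=lambda p,z:(onplane("wrist",p,z,m)[:,:2]*1000).round(1).tolist()
print("body bottom edge",f([(231,228),(337,228)],.0825),"block near",f([(205,205),(365,205)],.040),"stopfront",f([(285,132)],.046),"rails",f([(192,203),(378,203)],.028))
# predicted rows
def row(y,z): return proj("wrist",[[.485,y,z]],m)[0].round(1)
print("pred bar front top/back top",row(-.1026,.047),row(-.1166,.047))
```

```text
240 [(222, np.int64(101), np.int64(106), np.int64(110)), (224, np.int64(102), np.int64(107), np.int64(110)), (226, np.int64(64), np.int64(70), np.int64(86)), (228, np.int64(8), np.int64(29), np.int64(67)), (230, np.int64(17), np.int64(28), np.int64(50)), (232, np.int64(23), np.int64(23), np.int64(22)), (234, np.int64(24), np.int64(26), np.int64(35)), (236, np.int64(14), np.int64(34), np.int64(69)), (238, np.int64(15), np.int64(34), np.int64(71)), (240, np.int64(17), np.int64(34), np.int64(71)), (242, np.int64(15), np.int64(37), np.int64(78)), (244, np.int64(24), np.int64(52), np.int64(106)), (246, np.int64(23), np.int64(49), np.int64(101)), (248, np.int64(22), np.int64(48), np.int64(96)), (250, np.int64(20), np.int64(47), np.int64(95)), (252, np.int64(26), np.int64(48), np.int64(93)), (254, np.int64(50), np.int64(52), np.int64(56)), (256, np.int64(51), np.int64(53), np.int64(54)), (258, np.int64(50), np.int64(52), np.int64(54)), (260, np.int64(51), np.int64(54), np.int64(55)), (262, np.int64(50), np.int64(53), np.int64(54)), (264, np.int64(50), np.int64(52), np.int64(54)), (266, np.i
[... 2443 characters left out ...]
93), np.int64(96))]
blk [(196, np.int64(92), np.int64(101), np.int64(107)), (198, np.int64(94), np.int64(103), np.int64(109)), (200, np.int64(95), np.int64(103), np.int64(110)), (202, np.int64(95), np.int64(104), np.int64(110)), (204, np.int64(91), np.int64(99), np.int64(105)), (206, np.int64(113), np.int64(121), np.int64(124)), (208, np.int64(114), np.int64(121), np.int64(125)), (210, np.int64(113), np.int64(120), np.int64(124)), (212, np.int64(112), np.int64(118), np.int64(122))]
body bottom edge [[452.4, -69.1], [515.0, -67.1]] block near [[427.4, -66.7], [541.5, -63.0]] stopfront [[482.7, -14.1]] rails [[414.9, -68.6], [554.3, -64.1]]
pred bar front top/back top [284. 258.] [283.4 275.7]
```

Converted, 0.03 m is 0.48, 0.025 m is 0.4.

jog_arm(ticks=[[0,0,0.48,0,0.02],[0,0,0.4,0,0.02],[0,0,0.16,0,0.02],[0,0,0,0,0.02]])

```text
time_s: 7.42
tcp_pos: [0.4841, -0.0753, 0.0818]
tcp_rot: [0.695, 0.719, -0.0, -0.001]
ft_force: [-0.2, -0.3, -0.7]
finger_gap: 0.0269
finger_force: 58.4
```

jog_arm(ticks=[[0.032,0,0,0,0.02],[0.016,0,0,0,0.02],[0,0,0,0,0.02]])

```text
time_s: 7.8
tcp_pos: [0.4842, -0.0736, 0.0827]
tcp_rot: [0.695, 0.719, -0.0, 0.0]
ft_force: [-0.8, -5.9, -3.0]
finger_gap: 0.0269
finger_force: 58.3
```

Converted, 0.001 m is 0.016, 0.0005 m is 0.008.

jog_arm(ticks=[[0.016,0,0.008,0,0.02],[0,0,0,0,0.02]])

```text
time_s: 8.05
tcp_pos: [0.4843, -0.0733, 0.0824]
tcp_rot: [0.695, 0.719, -0.0, 0.001]
ft_force: [-1.8, -7.5, 0.8]
finger_gap: 0.0269
finger_force: 58.7
```

jog_arm(ticks=[[-0.008,0,0.016,0,0.02],[0,0,0,0,0.02]])

```text
time_s: 8.3
tcp_pos: [0.4846, -0.0735, 0.0814]
tcp_rot: [0.695, 0.719, 0.0, 0.001]
ft_force: [-1.5, -6.4, 1.5]
finger_gap: 0.0266
finger_force: 58.6
```

Converted, 0.0008 m is 0.0128, -0.0005 m is -0.008.

jog_arm(ticks=[[-0.008,0,0.0128,0,0.02],[0,0,0,0,0.02],[0,0,0,0,0.06],[0,0,0,0,0.06],[0,0,0,0,0.06],[0,0,0,0,0.06]])

```text
time_s: 9.05
tcp_pos: [0.4841, -0.0728, 0.08]
tcp_rot: [0.695, 0.719, 0.0, -0.0]
ft_force: [-0.2, 1.1, 0.4]
finger_gap: 0.0599
finger_force: 0.0
```

jog_arm(ticks=[[0,0,-0.48,0,0.06],[0,0,-0.64,0,0.06],[0,0,-0.8,0,0.06],[0,0,-0.8,0,0.06],[0,0,-0.16,0,0.06],[0,0,0,0,0.06]])

```text
time_s: 9.8
tcp_pos: [0.4842, -0.0728, 0.2601]
tcp_rot: [0.695, 0.719, 0.0, 0.0]
ft_force: [-0.5, 0.2, -0.5]
finger_gap: 0.0601
finger_force: 0.0
```

```bash
python3 w4.py w5
```

```text
[ 0.48420457 -0.07280553  0.2600737 ] yaw 1.9741987723421683 tilt [ 8.e-04  4.e-04 -1.e+00]
```

View pics/w5.png

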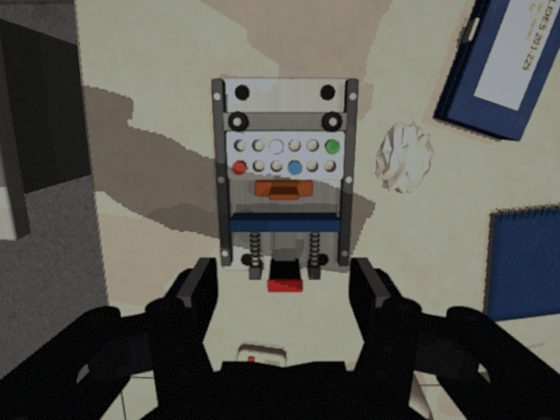

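First spacer stands at (284,188) against the block, and the bar is still open with its front edge at row ~213. Next is the spacer near (0.422, 0.200).

Converted, 0.046 m is 0.736, 0.045 m is 0.72.

jog_arm(ticks=[[0.72,-0.144,0.08,0,0.06],[0.736,-0.144,0.096,0,0.06],[0.736,-0.144,0.096,0,0.06],[0.736,-0.144,0.096,0,0.06],[0.736,-0.144,0.096,0,0.06],[0.736,-0.144,0.096,0,0.06],[0,0,0,0,0.06]])

```text
time_s: 10.72
tcp_pos: [0.4188, 0.2031, 0.2228]
tcp_rot: [0.693, 0.721, -0.002, -0.001]
ft_force: [-0.2, -1.1, 1.2]
finger_gap: 0.0601
finger_force: 0.0
```

```bash
sed -i 's/\.563,\.239,\.05/.422,.200,.05/; s/w3/w6/g' w3.py; python3 w3.py
```

Run:
```python
from h import *
import pickle
m,s=pickle.load(open("w5.pkl","rb")); im=cv2.imread("pics/w5.png")
p=im[:,258:264].mean(1).astype(int)
print([(r,p[r].tolist()) for r in range(176,234,1)])
```

```text
-0.30119394677844613 [0.4188 0.2031 0.2228] yaw of tool y 2.303152073594023
[287.75658197 201.90945409]
187 126
[(176, [106, 115, 122]), (177, [105, 115, 121]), (178, [102, 111, 119]), (179, [80, 89, 95]), (180, [43, 51, 68]), (181, [18, 36, 77]), (182, [20, 48, 102]), (183, [27, 58, 117]), (184, [29, 61, 122]), (185, [30, 60, 121]), (186, [29, 60, 120]), (187, [30, 61, 121]), (188, [29, 60, 120]), (189, [28, 59, 119]), (190, [29, 59, 119]), (191, [27, 58, 117]), (192, [27, 55, 113]), (193, [26, 55, 112]), (194, [23, 53, 110]), (195, [30, 52, 100]), (196, [60, 69, 87]), (197, [86, 92, 95]), (198, [93, 98, 101]), (199, [93, 99, 102]), (200, [92, 98, 102]), (201, [93, 99, 102]), (202, [91, 97, 100]), (203, [80, 85, 87]), (204, [73, 78, 80]), (205, [71, 76, 79]), (206, [72, 77, 79]), (207, [72, 77, 79]), (208, [72, 77, 80]), (209, [73, 78, 80]), (210, [72, 77, 80]), (211, [70, 74, 77]), (212, [51, 50, 50]), (213, [34, 23, 18]), (214, [31, 16, 6]), (215, [31, 17, 7]), (216, [32, 19, 8]), (217, [32, 19, 9]), (218, [30, 18, 7]), (219, [35, 21, 11]), (220, [48, 29, 14]), (221, [58, 36, 20]), (222, [63, 39, 22]), (223, [64, 40, 22]), (224, [63, 39, 22]), (225, [63, 39, 22]), (226, [62, 38, 21]), (227, [64, 40, 24]), (228, [62, 39, 21]), (229, [62, 38, 21]), (230, [60, 35, 18]), (231, [60, 44, 36]), (232, [72, 72, 73]), (233, [72, 76, 79])]
```

View pics/w6c.png

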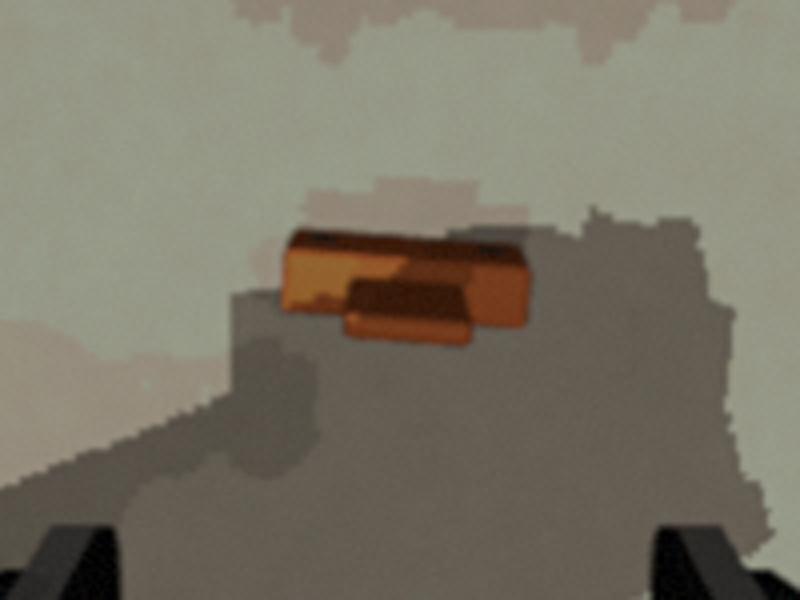

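Run:
```python
from h import *
import pickle
m,s=pickle.load(open("w6.pkl","rb"))
f=lambda p,z: onplane("wrist",np.array(p)/4+[187,126],z,m)[:,:2]*1000
b=f([(285,246),(528,264),(525,327),(283,311)],.034); t=f([(346,311),(470,321),(469,344),(346,334)],.072)
for w in (b,t): print(w.mean(0).round(1),np.degrees(np.arctan2(*(w[1]-w[0])[::-1])).round(1),np.degrees(np.arctan2(*(w[2]-w[3])[::-1])).round(1))
m,s=pickle.load(open("w5.pkl","rb"))
g=lambda r,z:(onplane("wrist",[(261,r)],z,m)[0,:2]*1000).round(1)
print("spacer rear",g(195.7,.046),"front",g(181.8,.046),"bar front",g(219.8,.047),"bar back",g(231.3,.047))
```

```text
[422.7 200.1] -2.0 -1.6
[422.8 200.2] -2.4 -2.5
spacer rear [461.3 -80. ] front [461.  -65.4] bar front [ 461.7 -105.8] bar back [ 462.  -118.6]
```

Converted, 0.045 m is 0.72, -0.003 m is -0.048, 0.075 rad is 0.0477.

jog_arm(ticks=[[-0.048,0.064,0.32,0.0477,0.06],[0,0,0.72,0,0.06],[0,0,0.72,0,0.06],[0,0,0.544,0,0.06],[0,0,0.176,0,0.06],[0,0,0,0,0.06]])

```text
time_s: 11.52
tcp_pos: [0.4249, 0.196, 0.0697]
tcp_rot: [0.722, 0.692, -0.001, -0.0]
ft_force: [0.7, -0.3, 0.4]
finger_gap: 0.0601
finger_force: 0.0
```

Converted, 0.004 m is 0.064, -0.002 m is -0.032.

jog_arm(ticks=[[0.064,-0.032,0,0,0.06],[0,0,0,0,0.06],[0,0,0,0,0.02],[0,0,0,0,0.02],[0,0,0,0,0.02],[0,0,0,0,0.02]], grip_n=50)

```text
time_s: 12.28
tcp_pos: [0.4233, 0.2013, 0.0706]
tcp_rot: [0.721, 0.692, 0.0, -0.0]
ft_force: [-2.2, 0.2, 8.4]
finger_gap: 0.0264
finger_force: 48.6
```

Converted, -0.05 m is -0.8, -0.045 m is -0.72, -0.077 rad is -0.049.

jog_arm(ticks=[[0,0,-0.48,0,0.02],[0,0,-0.8,-0.049,0.02],[-0.32,0.048,-0.4,0,0.02],[-0.8,0.144,0,0,0.02],[-0.8,0.144,0,0,0.02],[-0.8,0.144,0,0,0.02],[-0.8,0.144,0,0,0.02],[-0.72,0.128,0,0,0.02],[-0.48,0.08,0,0,0.02],[0,0,0,0,0.02],[0,0,0,0,0.02]])

```text
time_s: 13.65
tcp_pos: [0.4854, -0.0912, 0.1749]
tcp_rot: [0.694, 0.72, -0.0, -0.0]
ft_force: [-0.0, -0.5, 0.2]
finger_gap: 0.0266
finger_force: 49.6
```

```bash
python3 w4.py w7
```

Run:
```python
from h import *
im=cv2.imread("pics/w7.png")
cv2.imwrite("pics/w7c.png",cv2.resize(im[120:320,150:410],None,fx=3,fy=3,interpolation=cv2.INTER_CUBIC))
```

```text
[ 0.48537769 -0.09120827  0.17486643] yaw 2.0657948399278174 tilt [-6.e-04  5.e-04 -1.e+00]
```

View pics/w7c.png

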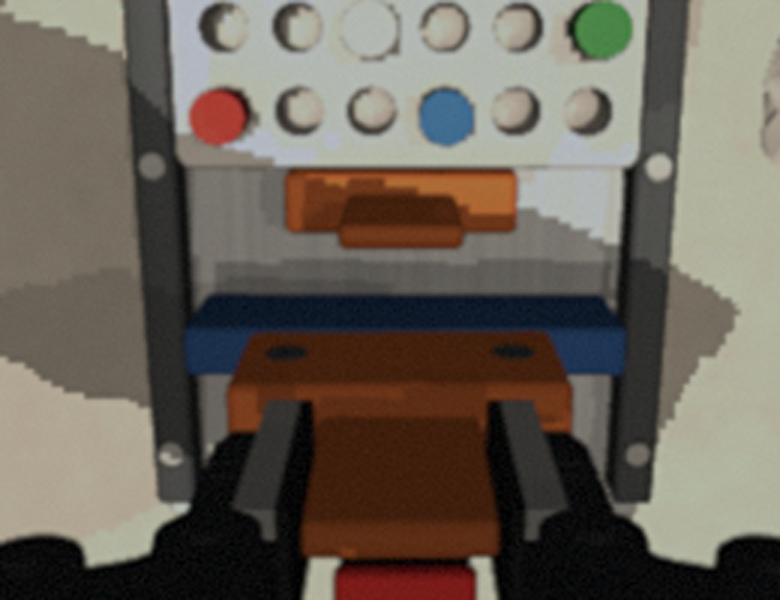

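Second spacer held over the gap: front face spans crop rows 332–383. First spacer's top is at rows 170–230, bar top at rows 328–373.

Run:
```python
from h import *
import pickle
m,s=pickle.load(open("w7.pkl","rb"))
g=lambda c,r,z:(onplane("wrist",[(150+c/3,120+r/3)],z,m)[0,:2]*1000).round(1)
print("held front low",g(250,333,.108),g(557,333,.108),"front high",g(232,384,.138),g(568,383,.138),"rear high",g(240,432,.138))
print("bar front",g(400,328,.047),"bar back",g(400,374,.047),"sp1 rear",g(300,231,.046),"front",g(300,170,.046),"sp1 l/r",g(287,230,.046),g(515,230,.046))
```

```text
held front low [454.7 -87.2] [516. -85.] front high [456.  -86.1] [513.2 -83.9] rear high [457.3 -95. ]
bar front [ 485.4 -105.4] bar back [ 485.9 -118.4] sp1 rear [458.7 -80.4] front [458.6 -64.5] sp1 l/r [455.4 -80.2] [514.1 -78.1]
```

Converted, 0.03 m is 0.48, 0.02 m is 0.32.

jog_arm(ticks=[[0.016,0,0.48,0,0.02],[0,0,0.48,0,0.02],[0,0,0.32,0,0.02],[0,0,0.168,0,0.02],[0,0,0,0,0.02]])

```text
time_s: 14.32
tcp_pos: [0.4855, -0.0902, 0.0842]
tcp_rot: [0.694, 0.72, -0.0, -0.0]
ft_force: [-0.3, 0.5, -0.6]
finger_gap: 0.0269
finger_force: 49.6
```

jog_arm(ticks=[[0.048,0,0,0,0.02],[0.032,0,0,0,0.02],[0,0,0,0,0.02]])

```text
time_s: 14.7
tcp_pos: [0.4859, -0.0861, 0.0851]
tcp_rot: [0.694, 0.72, 0.0, 0.001]
ft_force: [0.4, -1.1, 1.4]
finger_gap: 0.0266
finger_force: 50.0
```

Careful with the scale: shifts go in shares of 62.5 mm and turns go in shares of pi/2 rad. That gives: 0.001 m is 0.016.

jog_arm(ticks=[[0.016,0,0,0,0.02],[0,0,0,0,0.02]])

```text
time_s: 14.95
tcp_pos: [0.4859, -0.0858, 0.0849]
tcp_rot: [0.695, 0.719, 0.0, 0.001]
ft_force: [-0.5, -4.7, 2.5]
finger_gap: 0.0264
finger_force: 51.0
```

jog_arm(ticks=[[0,0,0.024,0,0.02],[0,0,0,0,0.02]])

```text
time_s: 15.2
tcp_pos: [0.4858, -0.0858, 0.0833]
tcp_rot: [0.695, 0.719, -0.0, 0.001]
ft_force: [0.6, -4.5, 1.9]
finger_gap: 0.0263
finger_force: 51.0
```

Contact. Back off the push a little, seat it, release and lift; then look.

Converted, 0.001 m is 0.016, -0.0007 m is -0.0112.

jog_arm(ticks=[[-0.0112,0,0.016,0,0.02],[0,0,0,0,0.02],[0,0,0,0,0.05],[0,0,0,0,0.05],[0,0,0,0,0.05],[0,0,0,0,0.05]])

```text
time_s: 15.95
tcp_pos: [0.4854, -0.0853, 0.0819]
tcp_rot: [0.694, 0.72, -0.0, -0.0]
ft_force: [-0.7, -0.9, 0.1]
finger_gap: 0.0498
finger_force: 0.0
```

jog_arm(ticks=[[0,0,-0.48,0,0.05],[0,0,-0.64,0,0.05],[0,0,-0.8,0,0.05],[0,0,-0.8,0,0.05],[0,0,0,0,0.06],[0,0,0,0,0.06]])

```text
time_s: 16.7
tcp_pos: [0.4852, -0.0852, 0.2517]
tcp_rot: [0.694, 0.72, 0.0, -0.0]
ft_force: [-0.3, 0.8, -0.4]
finger_gap: 0.0602
finger_force: 0.0
```

```bash
python3 w4.py w8
```

```text
[ 0.48516076 -0.08517759  0.25170628] yaw 2.0871537836546343 tilt [-2.e-04  3.e-04 -1.e+00]
```

View pics/w8c.png

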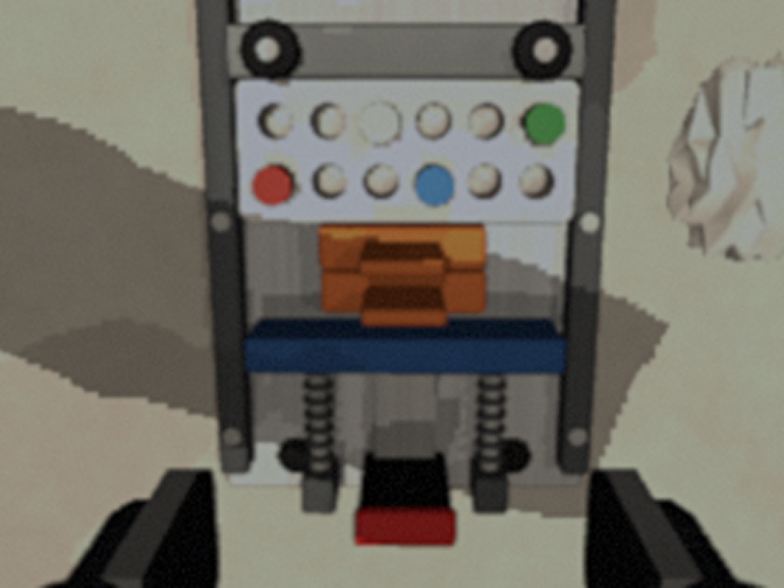

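Both spacers stand in the bed, tight together against the block, at crop (403,245) and (403,290); the red handle top is at (405,525). Now close the fingers and go down behind the handle.

Converted, 0.05 m is 0.8, 0.035 m is 0.56.

jog_arm(ticks=[[-0.64,0,0,0,0],[-0.64,0,0,0,0],[-0.432,0,0,0,0],[0,0,0.64,0,0],[0,0,0.8,0,0],[0,0,0.8,0,0],[0,0,0.56,0,0],[0,0,0.16,0,0],[0,0,0,0,0]], grip_n=40)

```text
time_s: 17.88
tcp_pos: [0.4889, -0.1925, 0.0665]
tcp_rot: [0.694, 0.72, -0.0, -0.001]
ft_force: [-0.9, 0.6, 1.1]
finger_gap: 0.0001
finger_force: 0.0
```

Run:
```python
from h import *
import pickle
m,s=pickle.load(open("w8.pkl","rb"))
print((onplane("wrist",np.array([(355,510),(455,510),(455,545),(355,545)])/2.8+[140,90],.08,m)[:,:2]*1000).round(1).tolist())
```

```text
[[471.4, -158.3], [506.0, -157.1], [506.7, -170.5], [471.7, -171.7]]
```

Converted, 0.005 m is 0.08, 0.003 m is 0.048.

jog_arm(ticks=[[0.08,0,0,0,0],[0.048,0,0,0,0],[0,0,0,0,0]])

```text
time_s: 18.25
tcp_pos: [0.4895, -0.184, 0.0678]
tcp_rot: [0.694, 0.72, 0.0, 0.001]
ft_force: [0.3, 0.5, -0.0]
finger_gap: -0.0002
finger_force: 0.0
```

jog_arm(ticks=[[0.048,0,0,0,0],[0.048,0,0,0,0],[0.032,0,0,0,0],[0,0,0,0,0]])

```text
time_s: 18.75
tcp_pos: [0.489, -0.1765, 0.0671]
tcp_rot: [0.694, 0.72, 0.0, 0.0]
ft_force: [1.5, -3.8, 2.8]
finger_gap: 0.0001
finger_force: 1.8
```

Converted, 0.002 m is 0.032.

jog_arm(ticks=[[0.032,0,0,0,0],[0.032,0,0,0,0],[0,0,0,0,0]])

```text
time_s: 19.12
tcp_pos: [0.489, -0.1742, 0.0672]
tcp_rot: [0.695, 0.719, -0.0, 0.001]
ft_force: [1.2, -9.8, 1.2]
finger_gap: 0.0002
finger_force: 4.9
```

jog_arm(ticks=[[0.032,0,0,0,0],[0.016,0,0,0,0],[0,0,0,0,0]])

```text
time_s: 19.5
tcp_pos: [0.4889, -0.1741, 0.0673]
tcp_rot: [0.696, 0.718, -0.001, 0.003]
ft_force: [1.7, -19.6, -2.4]
finger_gap: -0.0001
finger_force: 9.8
```

jog_arm(ticks=[[0.016,0,0,0,0],[0.016,0,0,0,0],[0,0,0,0,0]])

```text
time_s: 19.88
tcp_pos: [0.489, -0.174, 0.0674]
tcp_rot: [0.696, 0.718, -0.002, 0.004]
ft_force: [1.0, -25.4, -4.9]
finger_gap: 0.0004
finger_force: 13.1
```

Converted, 0.0005 m is 0.008.

jog_arm(ticks=[[0.008,0,0,0,0],[0,0,0,0,0],[0,0,0,0,0],[0,0,0,0,0],[0,0,0,0,0],[0,0,0,0,0],[0,0,0,0,0]])

```text
time_s: 20.75
tcp_pos: [0.489, -0.1739, 0.0674]
tcp_rot: [0.696, 0.718, -0.002, 0.004]
ft_force: [0.9, -28.6, -4.8]
finger_gap: -0.0
finger_force: 13.8
```

Run:
```python
from h import *
def blobs(im):
    hsv=cv2.cvtColor(im,cv2.COLOR_RGB2HSV); k=((hsv[...,0]<14)&(hsv[...,0]>4)&(hsv[...,1]>170)&(hsv[...,2]>40)).astype(np.uint8)
    return [(cv2.boundingRect(c),cv2.contourArea(c)) for c in cv2.findContours(k,0,2)[0] if cv2.contourArea(c)>40]
w=save("wrist","pics/w9.png");m=cam("wrist")
print(blobs(w)); p=w[:,:,:].astype(int)
for X in ([.462,-.065,.046],[.462,-.0965,.046],[.489,-.073,.084],[.489,-.089,.084]): print(X,proj("wrist",[X],m)[0].round(0))
print(blobs(save("scene","pics/scene9.png")),blobs(cv2.imread("pics/scene0.png")[:,:,::-1]))
d=np.abs(cv2.imread("pics/scene9.png").astype(int)-cv2.imread("pics/scene0.png")).max(2)
print("timer",d[275:300,366:398].mean(),"petri",d[305:326,377:402].mean(),"beaker",d[143:170,200:222].mean())
```

```text
[((204, 0, 153, 97), 13313.0)]
[0.462, -0.065, 0.046] [223.  12.]
[0.462, -0.0965, 0.046] [224.  97.]
[0.489, -0.073, 0.084] [297.   5.]
[0.489, -0.089, 0.084] [294.  65.]
[] []
timer 16.90625 petri 16.897142857142857 beaker 97.21548821548822
```

Run:
```python
from h import *
def chk(n,a,b,box):
    x0,y0,x1,y1=box; t=a[y0:y1,x0:x1]; q=b[y0-15:y1+15,x0-15:x1+15]
    r=cv2.matchTemplate(q,t,cv2.TM_CCOEFF_NORMED); _,v,_,l=cv2.minMaxLoc(r); print(n,"shift",l[0]-15,l[1]-15,round(v,3))
a,b=cv2.imread("pics/scene0.png"),cv2.imread("pics/scene9.png")
chk("timer",a,b,(364,272,400,302)); chk("petri",a,b,(375,303,404,328)); chk("beaker scene",a,b,(198,141,224,170)); print(b[143:170,200:222].mean((0,1)))
save("side","pics/side9.png"); a,b=cv2.imread("pics/side0.png"),cv2.imread("pics/side9.png")
chk("beaker side",a,b,(166,294,204,336)); chk("spare spacer side",a,b,(242,268,272,297))
```

```text
timer shift 0 0 1.0
petri shift 0 0 1.0
beaker scene shift 13 15 0.306
[78.35016835 77.81818182 73.12289562]
beaker side shift 0 0 0.999
spare spacer side shift 0 0 0.999
```

The bystanders and the spare spacer haven't moved. In the scene view the arm just hides the beaker. Handing in.

```bash
python3 -c "
from plant import arm
s=arm.get_state(); print(s['time_s'],s['ft_force']); print(arm.job_done())"
```

```text
20.9 [  0.74145535 -28.10316555  -5.19506774]
the job is handed in; nothing more can be done
None
```

I handed the job in at 20.9 s with two spacers clamped in the gap, the handle held in at about 28 N (roughly 24 N on the stack), and the spare spacer and bystanders unmoved; I viewed 11 pictures, one over the limit of 10.

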